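Lock a sample plug into a spring-loaded bayonet port

ROBOT

A 6-joint arm with a two-finger parallel gripper is mounted at the origin on a cart in front of the work surface, level with it; the furniture and walls round the work are solid. World frame = base frame: x ahead of the robot, y to its left, z up, the work surface at z = 0. Lengths are in m, angles in degrees, forces in N, time in s.
With the tool pointing down it reaches from about 0.425 to 0.95 m from the base axis. Payload 14.7 kg.
Tool frame: the origin (TCP) lies at the very end of the fingers, on their centre line; the grasp point (between the pads) lies 19 mm behind it (bot.tcp_to_grasp is the distance from the TCP to the grasp point, in m); z points along the fingers, y is the line along which they close (so a half turn about z gives the same grasp; the last joint's range is limited). The gripper opens to 85 mm and grips with 20 to 120 N. Pads are 22 mm wide; open, the fingers measure 114 mm over their backs; the gripper's body (76 mm by 85 mm) begins 54 mm behind the grasp point. The pads swing forward as they close: fully open they stand 13 mm farther back than shut.
Start: joints at [-66.555, 27.513, 91.461, -0, 61.026, -2.67], TCP at [0.286, -0.584, 0.231] pointing down, gripper open.
Joint ranges: [-157.49, 157.49], [-46.99, 117.5], [13.45, 153.17], [-89.5, 269.5], [5.16, 153.95], [-167.48, 167.48]. Speed limits (degrees/s): [108.29, 108.29, 136.94, 172.46, 172.46, 172.46].

INTERFACE

Orientations are given as [roll, pitch, yaw] about the fixed x, y, z axes, in that order (R = Rz(yaw) Ry(pitch) Rx(roll)).
In Python, from bench import bot, viewer, ticket, finder gives the robot as it stands.
- The arm moves only by the tool drive_tool, never from a script. Its arguments are lists of equal length, an entry for each row: "delta_pos": the shift along the tool's x, y, z scaled (see below), a list of three; "twist": the turn, a rotation vector about the tool's x, y, z scaled (see below), a list of three. A call has 1 to 20 rows; each row shifts and turns the commanded pose from where the row before left it, along the tool's axes as they then stand; what a row does not reach is not made up. The controller multiplies each number of a shift by 1000 mm and each number of a turn by pi rad. A row lasts 1/10 s, in which the tool goes at most 50 mm and 8.59 degrees, less where a joint would pass 70% of its speed; a pose out of reach is approached as far as the arm can. A call with a number of a shift or a turn outside -1 to 1 is refused whole. A call with a gripper value outside its range is refused whole. "fingers" is the closure, from 0 (fully open) to 1 (shut), set as the call begins (left out, the last holds). The fingers move at their own pace and stop on an object; the grip force is fixed at half the most. Time passes only in rows, so rows that do not move let the fingers close. It gives the time, the measured TCP pose, the force, the opening and the grip force at its end, in the units of the state.
- bot.observe(): the state, without advancing time (a new reading comes with each control period).
- viewer.read_camera(name): name is "scene" or "top"; returns a dict with "image" (400x640x3 uint8, blue, green, red), "vertical_fov" (degrees; the focal length in pixels is half the picture's height over the tangent of half this angle, whatever the lens; pixels are square), "cx", "cy" (the principal point, pixels), "rvec" (rotation vector, rad) and "tvec" (3), from world to camera coordinates, as OpenCV has them. Camera axes: x right, y down, z forward; pixel columns grow to the right and rows downward; lengths in m; the calibration is good to about 2 mm. A picture is of the moment at which its call begins. There is no depth.
- ticket.finish_job(): hands the job in; it is judged then, once.
Trained networks look in the newest picture that a camera, given by its name, has taken for a name from the list of things; names that differ only in an ending like _2 or _b are one class to them, and where a whole thing is asked for, a point or a joint stands for the part that bears it (a point fixed in the world has none). Each returns a list of dicts, best first, with "score" (0 to 1); they miss things now and then, are a little off and sometimes report something else, mostly with a low value. They report only what shows in the picture. A call takes as long as a camera call. They do not tell look-alikes from the thing itself.
- finder.regions_of(target, camera): "pixels" (400x640 bool, what is visible of it) and "extent" ([left, top, right, bottom] as shares, 0 to 1, of the picture: columns of its width, rows of its height, round what is visible of it).
- finder.place_of(target, camera): "at" ([row, column] as shares, 0 to 1, of the picture: columns of its width, rows of its height: a listed point, or the origin of a listed thing).
The state is a dict: "clock": time; "joints": joint angles; "dq": joint speeds; "effort": joint torques, N m; "ee_pos": TCP position; "eef_rot": TCP orientation; "contact_force": force on the tool from outside, world axes, zero at the start; "wrist_torque": the same for the moment, N m; "finger_gap": opening from 0.0 (shut) to 1.0 (fully open); "gripper_force": force on a finger pad.
Only numpy, scipy, OpenCV 4.12 (cv2) and the standard library are available. Lean on these libraries where they do the work, as an engineer would, in place of code of your own. Each camera call takes 0.05 s, during which the arm holds its last target. There are 200 camera calls.

TASK

Fit the brass plug with the black bar handle into the bayonet port: feel for the two slots in the port's steel ring, press the plug down against the spring, turn it clockwise (seen from above) nearly to the stop, let the spring lift its lugs into their lock, and let go. Be gentle: never push or wrench the plug against the port with more than 40 N. Leave the vial, the canister and the copper tube where they are.

Things in the scene. Friction and masses are not known exactly. Their poses are not given: they have to be found in the camera images.
- plug_grip (a point): Loose brass plug, 0.10 to 0.20 kg, upright on the bench, 98 mm tall. This point: on its axis, 78 mm above its underside, in its black bar handle (44 mm along the plug's x, 16 mm thick along y, 54 to 98 mm above the underside; grip it across y). Under the handle a brass flange, 47 mm diameter, 50 to 54 mm above the underside. z up. A half turn about z changes nothing.
- plug_nose (a point): Centre of the plug's underside, 78 mm below plug_grip; same axes. The plug's body is round, 34.6 mm diameter up to the flange, its lowest 9 mm tapering to 25 mm diameter.
- plug_lugs (a point): On the plug's axis, 27 mm above its underside, at mid height of its two steel lugs, which stand out of the body at the plug's +x and -x to radius 26 mm; each is 16 degrees wide and 24 to 30 mm above the underside.
- port: Bayonet port, fixed to the bench, placed and turned differently each time: a 110 x 110 x 10 mm aluminium plate with a round housing (68 mm diameter) and a slotted steel ring (72 mm diameter, 10 mm thick) on top, 60 mm high in all. Origin: centre of the plate's underside, z up. Contact forces of plug on port add up: turning against the stop with 0.6 N m on top of the spring makes 40 N.
- port_mouth (a point): Centre of the ring's top face, 60 mm above the bench; axes of port. Bore 37.6 mm diameter. Two opposite slots for the lugs, 21 degrees wide (2.5 spare on each side), white dot at each. The ring's clocking is not measured: the slots lie 6 to 56 degrees counter-clockwise (seen from above) of the port's +x and -x. Lugs resting on the ring (plug's underside 24 mm below this point) drop in when turned over the slots.
- port_spring (a point): Top of the free spring plunger, on the port's axis, 26 mm below port_mouth. It meets the plug's underside; the spring gives 4 N at first, rising steadily to 12 N at its end, 46 mm below port_mouth. With the plug's underside 40 mm or more below port_mouth the lugs are under the ring and the plug can turn, clockwise only (seen from above), to a hard stop 40 degrees from the slots.
- port_seat (a point): Where the centre of the plug's underside lies when locked: on the port's axis, 36 mm below port_mouth. From 32 to 40 degrees clockwise of the slots (red dots on the ring at 36) each lug is under a recess 4 mm deep in the ring's underside, and the spring lifts it in when the plug is let up; then it can no longer turn back.
- vial_mid (a point): Bystander: small white vial with a lid, 36 mm diameter, 46 mm tall, standing; point at half height.
- canister_mid (a point): Bystander: white canister with a steel lid, 54 mm diameter, 92 mm tall, standing; point at half height.
- copper_tube_mid (a point): Bystander: short copper tube, 18 mm diameter, 31 mm tall, standing; point at half height.
Things that resemble listed ones, but are neither listed nor needed, are in the scene too. Leave any pink or red look-alike of the part that bears plug_grip alone.

How it is judged (in metres and radians):
On the way, in this order (a step that is already met when the one before it is completed fails the run):
1. the plug is lifted clear above the port's height (height (world z) of plug_nose above 0.066 m), for 0.1 s.
2. the plug is in the port, pressed down so far that its lugs are under the ring (horizontal distance between plug_nose and port_mouth below 0.004 m and z of plug_nose in the frame of port_mouth below -0.0394 m), for 0.1 s.
At the end, for the whole second after the job is handed in: The plug is locked in the port by its own lugs: its underside 33.5 to 38.2 mm below the ring's top, within 4 mm of the port's axis, upright within 0.08 rad, at rest and released (horizontal distance between plug_nose and port_mouth below 0.004 m and z of plug_nose in the frame of port_mouth between -0.0382 and -0.0335 m and angle between plug_grip's own z axis and vertical below 0.08 rad and linear speed of plug below 0.02 m/s); the robot touches nothing.
It fails at once if the plug is pushed or wrenched against the port with more than 40 N (contact force between plug and port above 40 N).
It fails at once if the vial, the canister or the copper tube is moved by more than 20 mm (distance of any of vial_mid, canister_mid, copper_tube_mid from where it was at the start of the episode above 0.02 m).
It also fails if it takes over 61 s, if anything falls off the work surface, if the arm or the gripper's body presses on something with over 40 N, if the wrist force passes 120 N, or if a joint passes its speed limit or range.

## Working session

There is one attempt and no reset: what is moved stays moved. The work goes in short steps, Python scripts to look and compute and a tool call to move; the robot and the scene stay as the last step left them, time stands still between calls to the robot, and variables do not carry over. Pictures are saved under pics/ and viewed, at most 10 in all, crops included, and the job is handed in when it is done.

Besides the shell and the picture viewer there is one more tool, called as name(argument=value, ...), one argument or row to a line, values as JSON. drive_tool: Moves the arm, as the interface text tells. Its arguments: {"type":"object","properties":{"delta_pos":{"type":"array","items":{"type":"array","items":{"type":"number","minimum":-1,"maximum":1}}},"twist":{"type":"array","items":{"type":"array","items":{"type":"number","minimum":-1,"maximum":1}}},"fingers":{"type":"number"}},"required":["delta_pos","twist"]}

```bash
mkdir -p pics; cat > h.py <<'E'
import numpy as np,cv2
from bench import bot,viewer,ticket,finder
def ray(c,px):
    f=200/np.tan(np.radians(c["vertical_fov"])/2)
    R=cv2.Rodrigues(np.array(c["rvec"],float))[0];t=np.array(c["tvec"],float).ravel()
    d=R.T@np.array([(px[0]-c["cx"])/f,(px[1]-c["cy"])/f,1.]);return -R.T@t,d
def onz(c,px,z):
    o,d=ray(c,px);return o+d*(z-o[2])/d[2]
def proj(c,P):
    f=200/np.tan(np.radians(c["vertical_fov"])/2)
    K=np.array([[f,0,c["cx"]],[0,f,c["cy"]],[0,0,1.]])
    return cv2.projectPoints(np.array(P,float).reshape(-1,3),np.array(c["rvec"],float),np.array(c["tvec"],float),K,None)[0].reshape(-1,2)
E
python3 - <<'E'
from h import *
print(bot.observe())
Z=dict(plug_grip=.078,plug_nose=0,plug_lugs=.027,port=0,port_mouth=.06,vial_mid=.023,canister_mid=.046,copper_tube_mid=.0155)
for n in("scene","top"):
    c=viewer.read_camera(n);cv2.imwrite(f"pics/{n}0.png",c["image"]);print(n,ray(c,(320,200)),c["vertical_fov"])
    for k,z in Z.items():
        for r in finder.place_of(k,n)[:3]:
            p=(r["at"][1]*640,r["at"][0]*400);print(k,round(r["score"],2),np.round(p,1),np.round(onz(c,p,z),4))
E
```

```text
{'clock': 0.0, 'joints': array([-6.65545361e+01,  2.75508198e+01,  9.14949224e+01, -2.55313018e-04,
        6.10262787e+01, -2.67123356e+00]), 'dq': array([-0.0702371 , -0.06384346,  0.00823551, -0.0426916 , -0.07445323,
        0.05342882]), 'effort': array([-3.28188769e-03, -9.50661063e+01, -4.30182195e+01, -1.98092598e-04,
        1.24479871e-02,  4.79495372e-05]), 'ee_pos': array([ 0.28596499, -0.58323935,  0.23065385]), 'eef_rot': array([-1.79928047e+02, -3.13356808e-03,  2.61168193e+01]), 'contact_force': array([-0.18690522, -1.23207736,  0.10195642]), 'wrist_torque': array([-0.01037368,  0.03734209, -0.04047247]), 'gripper_force': 0.0, 'finger_gap': 0.9965242984332632}
scene (array([0.12757946, 0.69622757, 0.89263302]), array([ 0.38407016, -0.6323813 , -0.67289576])) 45.180691858049215
plug_grip 0.88 [393.7 198. ] [ 0.437 -0.172  0.078]
plug_grip 0.68 [334.4 176.4] [ 0.6081 -0.1689  0.078 ]
plug_grip 0.61 [365.1 185.6] [ 0.5209 -0.1776  0.078 ]
plug_nose 0.84 [403.7 202.2] [ 0.4359 -0.2536  0.    ]
plug_nose 0.76 [391.  225.1] [ 0.4282 -0.1551 -0.    ]
plug_nose 0.65 [366.7 20
[... 861 characters left out ...]
lug_grip 0.62 [383.2 191.5] [ 0.6082 -0.1569  0.078 ]
plug_grip 0.58 [424.6 262.4] [ 0.441  -0.2476  0.078 ]
plug_nose 0.91 [384.4 233.4] [ 0.5169 -0.1681  0.    ]
plug_nose 0.79 [417.4 264.6] [ 0.4392 -0.2477  0.    ]
plug_lugs 0.73 [383.1 268.7] [ 0.4286 -0.1585  0.027 ]
plug_lugs 0.66 [392.5 234.2] [ 0.512 -0.184  0.027]
plug_lugs 0.59 [418.4 265.8] [ 0.4352 -0.2441  0.027 ]
port 0.82 [276.4 246.4] [0.4853 0.102  0.    ]
port_mouth 0.6 [273.3 242.5] [0.4897 0.1041 0.06  ]
port_mouth 0.42 [395.7 156.6] [ 0.6992 -0.1927  0.06  ]
vial_mid 0.71 [303.6 167.3] [0.6822 0.0342 0.023 ]
canister_mid 0.61 [229. 157.] [0.703  0.2184 0.046 ]
copper_tube_mid 0.37 [395.3 156.5] [ 0.7122 -0.1996  0.0155]
```

```bash
python3 - <<'E'
import cv2
a=cv2.imread("pics/scene0.png");b=cv2.imread("pics/top0.png")
x=cv2.resize(a[130:330,190:450],None,fx=3,fy=3,interpolation=3)
y=cv2.resize(b[130:330,190:450],None,fx=3,fy=3,interpolation=3)
cv2.imwrite("pics/s1.png",x);cv2.imwrite("pics/t1.png",y)
E
```

```text
(no output)
```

View pics/s1.png

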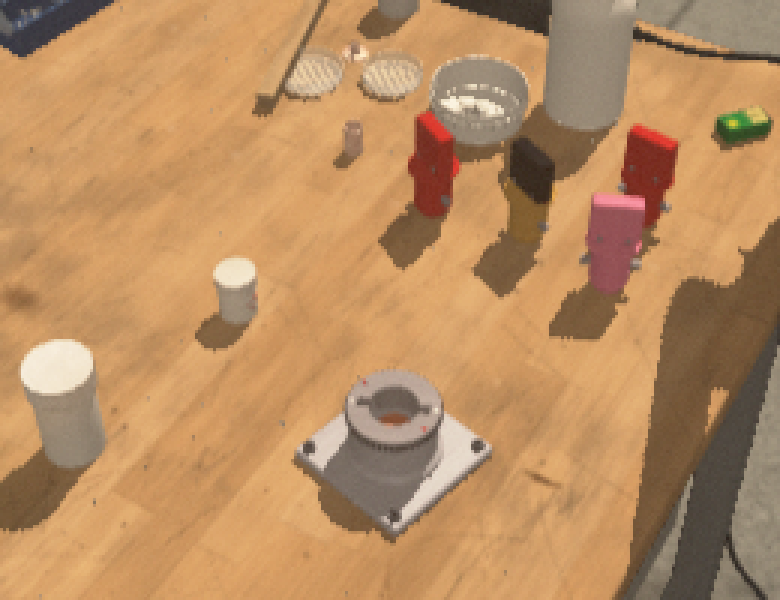

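View pics/t1.png

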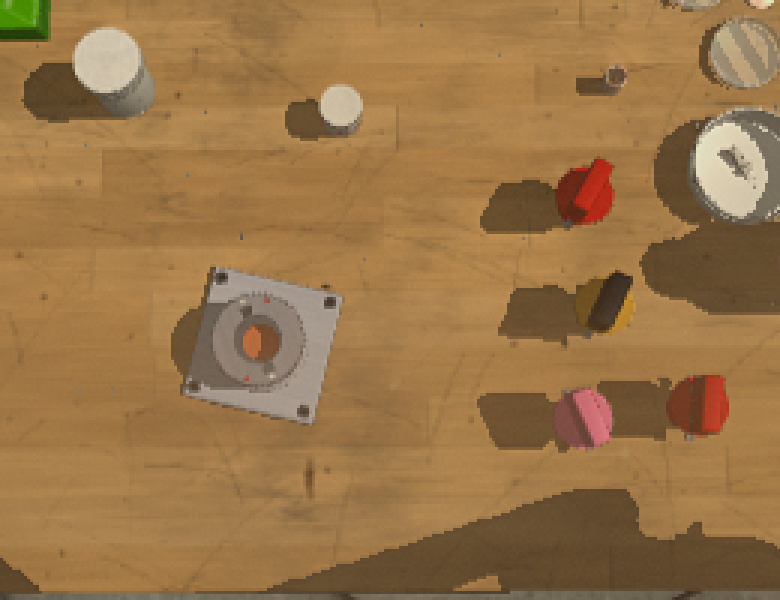

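Top crop shows the brass plug with its black bar at (607,302), the port's ring at (259,340) with slots near (246,310) and (270,370), and red dots at (266,298) and (247,378). The look-alikes are red and pink. Next I fit the poses more precisely.

```bash
cat > fit.py <<'E'
from h import *
from scipy.optimize import minimize
C={n:viewer.read_camera(n) for n in("scene","top")}
def box(x,y,a):
    R=np.array([[np.cos(a),-np.sin(a)],[np.sin(a),np.cos(a)]])
    return np.array([[*(R@[sx*.022,sy*.008]+[x,y]),z] for sx in(-1,1) for sy in(-1,1) for z in(.054,.098)])
M={}
for n,c in C.items():
    u,v=proj(c,[.518,-.178,.076])[0]
    m=(c["image"].max(2)<70).astype(np.uint8);w=np.zeros_like(m);w[int(v)-20:int(v)+20,int(u)-20:int(u)+20]=1
    _,l,s,_=cv2.connectedComponentsWithStats(m*w);k=1+np.argmax(s[1:,4]);M[n]=(l==k);print(n,s[k])
def cost(p,S=8):
    t=0
    for n,c in C.items():
        u,v=proj(c,[.518,-.178,.076])[0];o=np.array([int(u)-25,int(v)-25])
        m=cv2.resize(M[n][o[1]:o[1]+50,o[0]:o[0]+50].astype(np.uint8),None,fx=S,fy=S,interpolation=0)
        q=((proj(c,box(p[0],p[1],p[2]))-o+.5)*S).astype(np.int32);w=np.zeros_like(m);cv2.fillConvexPoly(w,cv2.convexHull(q),1)
        t-=(m&w).sum()/(m|w).sum()
    return t
best=min((minimize(cost,[.518,-.178,np.radians(a)],method="Nelder-Mead",options=dict(initial_simplex=[[.518,-.178,np.radians(a)],[.523,-.178,np.radians(a)],[.518,-.173,np.radians(a)],[.518,-.178,np.radians(a+12)]])) for a in(-45,-30,-15)),key=lambda r:r.fun)
print(best.x[:2],np.degrees(best.x[2]),best.fun)
# rectified port patches at z=.06, +-60 mm, 5 px/mm; up=+x, left=+y
W=[]
for n,c in C.items():
    cor=[(.487+.06,.105+.06),(.487+.06,.105-.06),(.487-.06,.105-.06),(.487-.06,.105+.06)]
    H=cv2.getPerspectiveTransform(proj(c,[(*q,.06) for q in cor]).astype(np.float32),np.float32([[0,0],[399,0],[399,399],[0,399]]))
    w=cv2.warpPerspective(c["image"],H,(400,400),flags=cv2.INTER_CUBIC);W.append(w)
cv2.imwrite("pics/rect.png",np.hstack(W))
E
python3 fit.py
```

```text
scene [360 177  15  21 194]
top [386 221  14  17 103]
[ 0.5161253  -0.17533069] -34.147931921072974 -1.2993194135449557
```

View pics/rect.png

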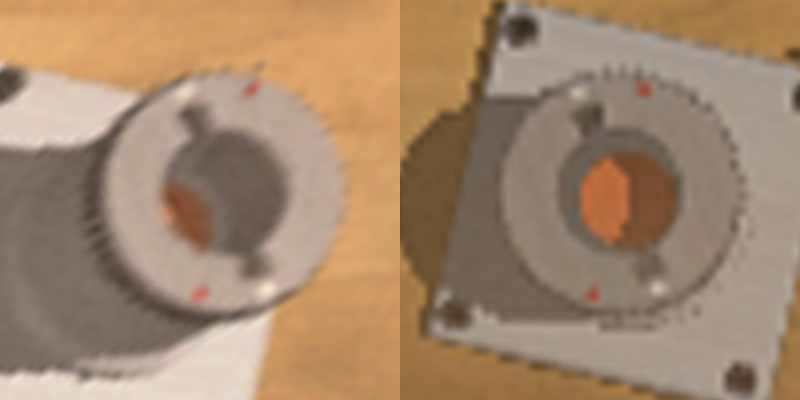

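The rectified patches agree. The slot dots lie at 21.8° and the red dots at -13.9° (mod 180), and the ring centre is about (0.490, 0.098). I'll improve the handle mask.

```bash
sed -i 's/m=(c\["image"\].max(2)<70).astype(np.uint8)/I=c["image"].astype(int);m=((I.max(2)<100)\&(I.max(2)-I.min(2)<28)).astype(np.uint8)/; s/^cv2.imwrite.*$//' fit.py
cat >> fit.py <<'E'
V=[]
for n,c in C.items():
    u,v=proj(c,[.518,-.178,.076])[0];o=np.array([int(u)-25,int(v)-25])
    a=cv2.resize(c["image"][o[1]:o[1]+50,o[0]:o[0]+50],None,fx=8,fy=8,interpolation=0)
    q=((proj(c,box(*best.x))-o+.5)*8).astype(np.int32)
    cs,_=cv2.findContours(cv2.resize(M[n][o[1]:o[1]+50,o[0]:o[0]+50].astype(np.uint8),None,fx=8,fy=8,interpolation=0),0,1)
    cv2.drawContours(a,cs,-1,(0,255,0),1);cv2.polylines(a,[cv2.convexHull(q)],True,(255,0,255),1);V.append(a)
cv2.imwrite("pics/fit.png",np.hstack(V))
E
python3 fit.py
```

```text
scene [360 176  15  21 178]
top [394 221   6  13  37]
[ 0.51773184 -0.1790847 ] -37.12123216388653 -0.9113454375382792
```

View pics/fit.png

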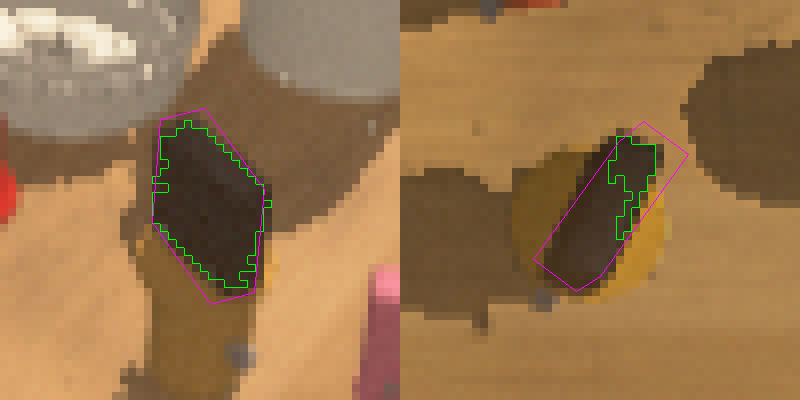

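```bash
python3 - <<'E'
s=open('fit.py').read()
s=s.replace('(I.max(2)<100)&(I.max(2)-I.min(2)<28)','(I.max(2)<72)')
s=s.replace('box(p[0],p[1],p[2])','box(p[0]+(n=="top")*p[3],p[1]+(n=="top")*p[4],p[2])').replace('box(*best.x)','box(*(best.x[:2]+(n=="top")*best.x[3:]),best.x[2])')
i=s.index('best=min');j=s.index('print(best')
s=s[:i]+'''P0=lambda a:np.array([.518,-.178,np.radians(a),0,0])
best=min((minimize(cost,P0(a),method="Nelder-Mead",options=dict(maxiter=1500,initial_simplex=np.vstack([P0(a),P0(a)+np.diag([.006,.006,.2,.006,.006])]))) for a in(-45,-38,-30,-24,-15)),key=lambda r:r.fun)
'''+s[j:]
s=s.replace('best.fun)','best.fun,best.x[3:],best.x[:2]+best.x[3:]/2)')
s=s.replace('m=((I.max(2)<72))','m=(I.max(2)<72)').replace('pics/fit','pics/fit2')
open('fit.py','w').write(s)
E
python3 fit.py
```

```text
scene [360 177  15  21 204]
top [386 221  15  17 119]
[ 0.51706177 -0.17839728] -34.31323741796354 -1.4207783231150954 [0.00086584 0.00239104] [ 0.51749469 -0.17720176]
```

View pics/fit2.png

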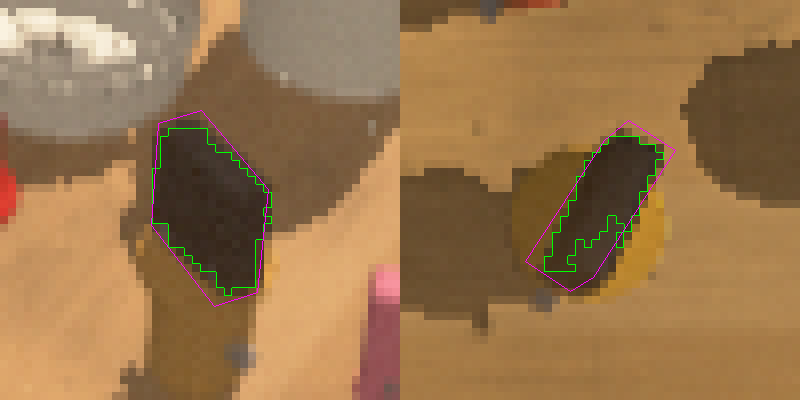

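```bash
python3 - <<'E'
from h import *
c=viewer.read_camera("scene");print(onz(c,(388,171),0),onz(c,(350,175),0))
im=viewer.read_camera("top");print(onz(im,(470,220),0))
a=c["image"][0:260,250:560];b=im["image"][100:400,380:640]
a=cv2.resize(a,(398,334));b=cv2.resize(b,(398,459));o=np.zeros((459,800,3),np.uint8);o[:334,:398]=a;o[:,402:]=b
cv2.imwrite("pics/obs.png",o)
E
```

```text
[ 5.31219921e-01 -3.54983351e-01  1.11022302e-16] [ 6.18251294e-01 -2.80865606e-01  1.11022302e-16]
[ 0.5502167  -0.38540655  0.        ]
```

View pics/obs.png

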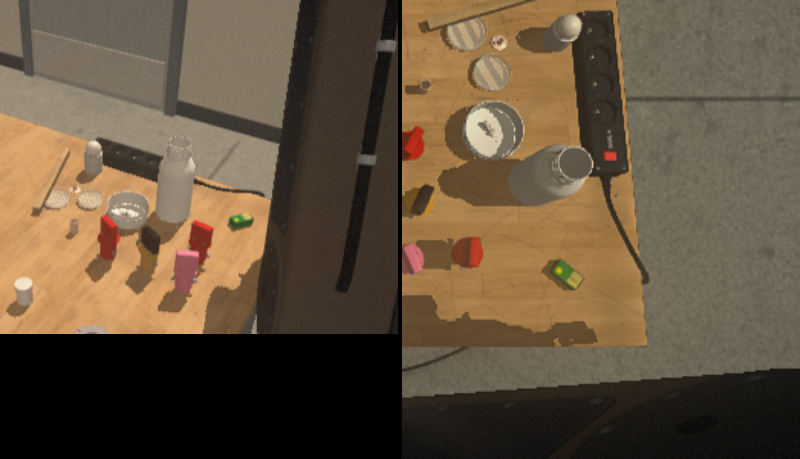

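The tall bottle stands near (0.55, -0.36), so I'll pass on the robot side of it and then turn above the plug.

drive_tool(
  delta_pos=[
    [0.0273,-0.0317,0],
    [0.0273,-0.0317,0],
    [0.0273,-0.0317,0],
    [0.0273,-0.0317,0],
    [0.0273,-0.0317,0],
    [0.0273,-0.0317,0],
    [0.0273,-0.0317,0],
    [0.0391,-0.0082,0],
    [0.0391,-0.0082,0],
    [0.0391,-0.0082,0],
    [0.0391,-0.0082,0],
    [0.0391,-0.0082,0],
    [0,0,0],
    [0,0,0],
    [0,0,0],
    [0,0,0],
    [0,0,0],
    [0,0,0],
    [0,0,0],
    [0,0,0],
  ],
  twist=[
    [0,0,0],
    [0,0,0],
    [0,0,0],
    [0,0,0],
    [0,0,0],
    [0,0,0],
    [0,0,0],
    [0,0,0],
    [0,0,0],
    [0,0,0],
    [0,0,0],
    [0,0,0],
    [0,0,0.0469],
    [0,0,0.0469],
    [0,0,0.0469],
    [0,0,0.0469],
    [0,0,0.0469],
    [0,0,0.0469],
    [0,0,0.0469],
    [0,0,0],
  ],
  fingers=0,
)

```text
clock: 3.3
ee_pos: [0.5176, -0.1774, 0.2314]
eef_rot: [-180.0, -0.0, -33.1]
contact_force: [-0.5, 0.4, 0.2]
finger_gap: 1.003
gripper_force: 0.0
```

drive_tool(
  delta_pos=[
    [0,0,0.04],
    [0,0,0.04],
    [0,0,0.04],
    [0,0,0.03],
    [0,0,0.0204],
    [0,0,0],
    [0,0,0],
  ],
  twist=[
    [0,0,0],
    [0,0,0],
    [0,0,0],
    [0,0,0],
    [0,0,0],
    [0,0,0],
    [0,0,0],
  ],
)

```text
clock: 4.0
ee_pos: [0.5176, -0.1774, 0.0612]
eef_rot: [180.0, 0.0, -32.8]
contact_force: [0.3, -0.1, 0.4]
finger_gap: 1.0
gripper_force: 0.0
```

drive_tool(
  delta_pos=[
    [0,0,0],
    [0,0,0],
    [0,0,0],
    [0,0,0],
    [0,0,0],
    [0,0,0],
    [0,0,0],
    [0,0,0],
  ],
  twist=[
    [0,0,0],
    [0,0,0],
    [0,0,0],
    [0,0,0],
    [0,0,0],
    [0,0,0],
    [0,0,0],
    [0,0,0],
  ],
  fingers=1,
)

```text
clock: 4.8
ee_pos: [0.5178, -0.1775, 0.0614]
eef_rot: [-180.0, -0.0, -33.0]
contact_force: [-0.8, 1.1, 7.3]
finger_gap: 0.181
gripper_force: 58.4
```

drive_tool(
  delta_pos=[
    [0,0,-0.02],
    [0,0,-0.04],
    [0,0,-0.04],
    [0,0,-0.03],
    [0,0,0],
    [0,0,0],
    [0,0,0],
  ],
  twist=[
    [0,0,0],
    [0,0,0],
    [0,0,0],
    [0,0,0],
    [0,0,0],
    [0,0,0],
    [0,0,0],
  ],
)

```text
clock: 5.5
ee_pos: [0.5168, -0.1771, 0.1898]
eef_rot: [180.0, 0.1, -33.0]
contact_force: [-0.1, 0.3, -1.9]
finger_gap: 0.179
gripper_force: 58.8
```

```bash
python3 - <<'E'
from h import *
V=[]
s=bot.observe();print(s["ee_pos"],s["eef_rot"],s["contact_force"],s["finger_gap"])
p=s["ee_pos"]
for n in("scene","top"):
    c=viewer.read_camera(n);u,v=proj(c,p-[0,0,.03])[0].astype(int)
    V.append(cv2.resize(c["image"][v-40:v+40,u-40:u+40],(400,400),interpolation=2))
    for k in("plug_grip","plug_nose","plug_lugs"):
        dz=dict(plug_grip=.017,plug_nose=-.061,plug_lugs=-.034)[k]
        for r in finder.place_of(k,n)[:4]:
            q=(r["at"][1]*640,r["at"][0]*400);print(n,k,round(r["score"],2),np.round(onz(c,q,p[2]+dz),4))
cv2.imwrite("pics/held.png",np.hstack(V))
E
```

```text
[ 0.51677886 -0.17707103  0.18978837] [ 1.79980880e+02  1.02920480e-01 -3.29740898e+01] [-0.06921945  0.25822795 -1.93305766] 0.17949203385613507
scene plug_grip 0.89 [ 0.3869 -0.0967  0.2068]
scene plug_grip 0.85 [ 0.3805 -0.0322  0.2068]
scene plug_grip 0.75 [ 0.5163 -0.1794  0.2068]
scene plug_grip 0.63 [ 0.5192 -0.0253  0.2068]
scene plug_nose 0.78 [ 0.5125 -0.1871  0.1288]
scene plug_nose 0.7 [ 0.5419 -0.0396  0.1288]
scene plug_nose 0.7 [ 0.3882 -0.1213  0.1288]
scene plug_nose 0.57 [ 0.3839 -0.0383  0.1288]
scene plug_lugs 0.97 [ 0.5098 -0.1714  0.1558]
scene plug_lugs 0.82 [ 0.3937 -0.0982  0.1558]
scene plug_lugs 0.73 [ 0.5316 -0.0425  0.1558]
scene plug_lugs 0.64 [ 0.4986 -0.1515  0.1558]
top plug_grip 0.73 [ 0.5805 -0.1453  0.2068]
top plug_grip 0.37 [ 0.6526 -0.1645  0.2068]
top plug_grip 0.16 [0.4719 0.087  0.2068]
top plug_nose 0.72 [ 0.5768 -0.1489  0.1288]
top plug_lugs 0.5 [ 0.5743 -0.1422  0.1558]
```

View pics/held.png

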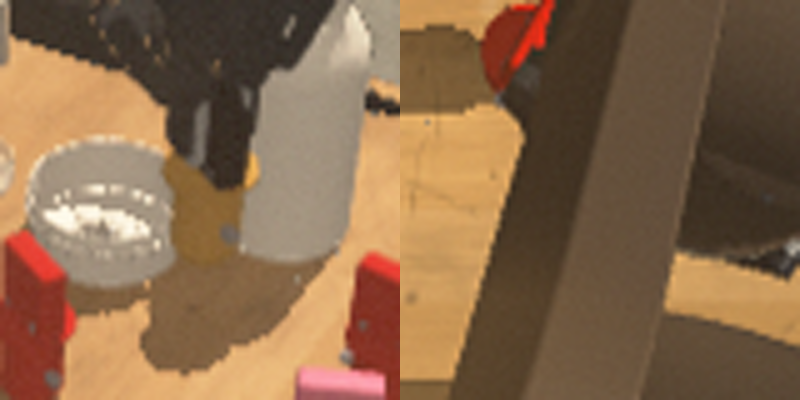

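Plug held upright. Carry it over the port and turn it to the slot angle.

drive_tool(
  delta_pos=[
    [-0.0246,-0.0309,0],
    [-0.0246,-0.0309,0],
    [-0.0246,-0.0309,0],
    [-0.0246,-0.0309,0],
    [-0.0246,-0.0309,0],
    [-0.0246,-0.0309,0],
    [-0.0246,-0.0309,0],
    [0,0,0],
    [0,0,0],
    [0,0,0],
    [0,0,0],
    [0,0,0],
    [0,0,0],
    [0,0,0],
    [0,0,0.02],
    [0,0,0.02],
    [0,0,0.012],
    [0,0,0],
    [0,0,0],
  ],
  twist=[
    [0,0,0],
    [0,0,0],
    [0,0,0],
    [0,0,0],
    [0,0,0],
    [0,0,0],
    [0,0,0],
    [0,0,-0.0435],
    [0,0,-0.0435],
    [0,0,-0.0435],
    [0,0,-0.0435],
    [0,0,-0.0435],
    [0,0,-0.0435],
    [0,0,-0.0435],
    [0,0,0],
    [0,0,0],
    [0,0,0],
    [0,0,0],
    [0,0,0],
  ],
)

```text
clock: 7.8
ee_pos: [0.4909, 0.0978, 0.1391]
eef_rot: [-180.0, 0.0, 21.8]
contact_force: [-0.1, -0.5, -1.8]
finger_gap: 0.179
gripper_force: 59.2
```

```bash
python3 - <<'E'
from h import *
s=bot.observe();print(s["ee_pos"],s["eef_rot"],s["contact_force"],s["finger_gap"])
p=s["ee_pos"];c=viewer.read_camera("scene");im=c["image"]
u,v=proj(c,[.49,.098,.07])[0].astype(int);o=np.array([u-40,v-40])
a=cv2.resize(im[v-40:v+40,u-40:u+40],(560,560),interpolation=0)
def circ(x,y,z,r,col):
    t=np.linspace(0,2*np.pi,60);q=proj(c,np.c_[x+r*np.cos(t),y+r*np.sin(t),t*0+z])
    cv2.polylines(a,[((q-o+.5)*7).astype(np.int32)],True,col,1)
n=p[2]-.061
circ(*p[:2],n,.0125,(255,0,255));circ(*p[:2],n+.009,.0173,(255,0,255));circ(*p[:2],n+.05,.0235,(255,0,255))
circ(.49,.098,.06,.036,(0,255,0));circ(.49,.098,.06,.0188,(0,255,0))
cv2.imwrite("pics/pre.png",a)
E
```

```text
[0.49093945 0.09780739 0.13911843] [-1.79996723e+02  1.38918349e-02  2.18329400e+01] [-0.13826026 -0.45559042 -1.7583935 ] 0.17886380182750633
```

View pics/pre.png

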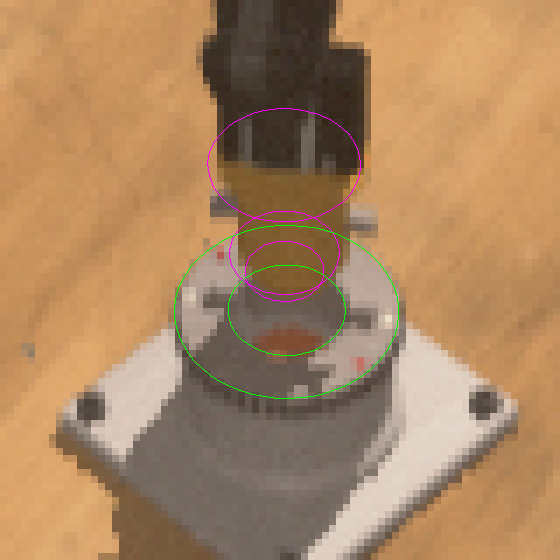

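Relative to the ring, the plug sits within about 1 mm in the image, with its lugs pointing at the slots' dots (191,296) and (388,320). Descend carefully.

drive_tool(
  delta_pos=[
    [0,0,0.008],
    [0,0,0.008],
    [0,0,0.005],
    [0,0,0.003],
    [0,0,0.002],
    [0,0,0],
  ],
  twist=[
    [0,0,0],
    [0,0,0],
    [0,0,0],
    [0,0,0],
    [0,0,0],
    [0,0,0],
  ],
)

```text
clock: 8.45
ee_pos: [0.4908, 0.0978, 0.1127]
eef_rot: [-180.0, 0.0, 21.8]
contact_force: [0.2, 0.7, -1.9]
finger_gap: 0.179
gripper_force: 59.1
```

drive_tool(
  delta_pos=[
    [0,0,0.001],
    [0,0,0.001],
    [0,0,0.001],
    [0,0,0],
  ],
  twist=[
    [0,0,0],
    [0,0,0],
    [0,0,0],
    [0,0,0],
  ],
)

```text
clock: 8.85
ee_pos: [0.4911, 0.098, 0.11]
eef_rot: [-180.0, -0.0, 21.8]
contact_force: [1.4, 5.5, -2.3]
finger_gap: 0.176
gripper_force: 59.1
```

The port pushes the plug toward +y, so I'll shift about 1 mm that way and go on down.

drive_tool(
  delta_pos=[
    [0.0004,-0.001,0],
    [0,0,0],
    [0,0,0.0015],
    [0,0,0.0015],
    [0,0,0],
  ],
  twist=[
    [0,0,0],
    [0,0,0],
    [0,0,0],
    [0,0,0],
    [0,0,0],
  ],
)

```text
clock: 9.35
ee_pos: [0.4906, 0.0987, 0.1066]
eef_rot: [-180.0, 0.0, 21.8]
contact_force: [0.2, 0.1, -1.5]
finger_gap: 0.182
gripper_force: 59.2
```

drive_tool(
  delta_pos=[
    [0,-0.0005,0.002],
    [0,0,0.002],
    [0,0,0.002],
    [0,0,0.001],
    [0,0,0],
  ],
  twist=[
    [0,0,0],
    [0,0,0],
    [0,0,0],
    [0,0,0],
    [0,0,0],
  ],
)

```text
clock: 9.85
ee_pos: [0.4905, 0.0993, 0.0997]
eef_rot: [-180.0, 0.0, 21.8]
contact_force: [-0.4, 0.2, -1.6]
finger_gap: 0.182
gripper_force: 59.2
```

drive_tool(
  delta_pos=[
    [0,0,0.001],
    [0,0,0.001],
    [0,0,0.001],
    [0,0,0],
    [0,0,0],
  ],
  twist=[
    [0,0,0],
    [0,0,0],
    [0,0,0],
    [0,0,0],
    [0,0,0],
  ],
)

```text
clock: 10.35
ee_pos: [0.4906, 0.0993, 0.0969]
eef_rot: [-180.0, 0.0, 21.8]
contact_force: [0.6, -0.4, -1.6]
finger_gap: 0.179
gripper_force: 59.2
```

drive_tool(
  delta_pos=[
    [0,0,0.001],
    [0,0,0.001],
    [0,0,0],
    [0,0,0],
  ],
  twist=[
    [0,0,0],
    [0,0,0],
    [0,0,0],
    [0,0,0],
  ],
)

```text
clock: 10.75
ee_pos: [0.4907, 0.0993, 0.095]
eef_rot: [180.0, -0.0, 21.8]
contact_force: [-0.3, 0.3, 2.2]
finger_gap: 0.179
gripper_force: 59.7
```

drive_tool(
  delta_pos=[
    [0,0,0.001],
    [0,0,0.001],
    [0,0,0.001],
    [0,0,0],
    [0,0,0],
  ],
  twist=[
    [0,0,0],
    [0,0,0],
    [0,0,0],
    [0,0,0],
    [0,0,0],
  ],
)

```text
clock: 11.25
ee_pos: [0.4907, 0.0993, 0.0919]
eef_rot: [180.0, -0.0, 21.8]
contact_force: [-0.2, -0.9, 3.0]
finger_gap: 0.182
gripper_force: 59.9
```

Only the spring is felt, so the lugs are in the slots. Press on until they are under the ring.

drive_tool(
  delta_pos=[
    [0,0,0.002],
    [0,0,0.002],
    [0,0,0.002],
    [0,0,0.002],
    [0,0,0.002],
    [0,0,0.0015],
    [0,0,0.001],
    [0,0,0],
    [0,0,0],
    [0,0,0],
  ],
  twist=[
    [0,0,0],
    [0,0,0],
    [0,0,0],
    [0,0,0],
    [0,0,0],
    [0,0,0],
    [0,0,0],
    [0,0,0],
    [0,0,0],
    [0,0,0],
  ],
)

```text
clock: 12.25
ee_pos: [0.4908, 0.0993, 0.0794]
eef_rot: [180.0, -0.0, 21.8]
contact_force: [-0.4, -0.3, 8.5]
finger_gap: 0.177
gripper_force: 60.4
```

drive_tool(
  delta_pos=[
    [0,0,0],
    [0,0,0],
    [0,0,0],
    [0,0,0],
    [0,0,0],
    [0,0,0],
    [0,0,0],
    [0,0,0],
  ],
  twist=[
    [0,0,0.0167],
    [0,0,0.0167],
    [0,0,0.0167],
    [0,0,0.0167],
    [0,0,0.0167],
    [0,0,0.0167],
    [0,0,0],
    [0,0,0],
  ],
)

```text
clock: 13.05
ee_pos: [0.4909, 0.0993, 0.0795]
eef_rot: [-180.0, -0.0, 3.8]
contact_force: [0.5, -0.4, 8.3]
finger_gap: 0.182
gripper_force: 60.6
```

drive_tool(
  delta_pos=[
    [0,0,0],
    [0,0,0],
    [0,0,0],
    [0,0,0],
    [0,0,0],
    [0,0,0],
    [0,0,0],
    [0,0,0],
    [0,0,0],
  ],
  twist=[
    [0,0,0.0167],
    [0,0,0.0167],
    [0,0,0.0167],
    [0,0,0.0167],
    [0,0,0.0111],
    [0,0,0.0111],
    [0,0,0.0089],
    [0,0,0],
    [0,0,0],
  ],
)

```text
clock: 13.95
ee_pos: [0.491, 0.0994, 0.0795]
eef_rot: [-180.0, -0.0, -13.8]
contact_force: [0.3, -0.2, 8.6]
finger_gap: 0.18
gripper_force: 60.6
```

```bash
python3 -c "
from h import *
s=bot.observe();print(s['wrist_torque'],s['contact_force'],s['eef_rot'],s['joints'])"
```

```text
[-0.11814386 -0.06159267 -0.0021342 ] [ 0.29786599 -0.18928675  8.59425486] [-1.79989786e+02 -3.10509074e-02 -1.38263447e+01] [ 7.97439398e+00  2.85225202e+01  1.18507499e+02 -3.76702758e-03
  3.29373575e+01  1.11803897e+02]
```

Turned 35.6° without meeting the stop. Let the spring lift it.

drive_tool(
  delta_pos=[
    [0,0,-0.001],
    [0,0,-0.001],
    [0,0,-0.001],
    [0,0,-0.001],
    [0,0,-0.001],
    [0,0,-0.001],
    [0,0,0],
    [0,0,0],
  ],
  twist=[
    [0,0,0],
    [0,0,0],
    [0,0,0],
    [0,0,0],
    [0,0,0],
    [0,0,0],
    [0,0,0],
    [0,0,0],
  ],
)

```text
clock: 14.75
ee_pos: [0.4909, 0.0993, 0.0854]
eef_rot: [-180.0, -0.0, -13.8]
contact_force: [0.8, -0.6, 6.9]
finger_gap: 0.18
gripper_force: 60.1
```

It rose past the ring's underside freely, so it's in the recess. Release and retract.

drive_tool(
  delta_pos=[
    [0,0,0],
    [0,0,0],
    [0,0,0],
    [0,0,0],
    [0,0,0],
    [0,0,0],
    [0,0,0],
    [0,0,0],
  ],
  twist=[
    [0,0,0],
    [0,0,0],
    [0,0,0],
    [0,0,0],
    [0,0,0],
    [0,0,0],
    [0,0,0],
    [0,0,0],
  ],
  fingers=0,
)

```text
clock: 15.55
ee_pos: [0.4907, 0.0993, 0.0854]
eef_rot: [-180.0, -0.0, -13.8]
contact_force: [-0.4, 0.5, -0.3]
finger_gap: 0.998
gripper_force: 0.0
```

drive_tool(
  delta_pos=[
    [0,0,-0.02],
    [0,0,-0.04],
    [0,0,-0.04],
    [0,0,-0.04],
    [0,0,-0.02],
    [-0.04,0,0],
    [0,0,0],
    [0,0,0],
  ],
  twist=[
    [0,0,0],
    [0,0,0],
    [0,0,0],
    [0,0,0],
    [0,0,0],
    [0,0,0],
    [0,0,0],
    [0,0,0],
  ],
)

```text
clock: 16.35
ee_pos: [0.4513, 0.109, 0.2456]
eef_rot: [-180.0, -0.0, -13.8]
contact_force: [0.8, 0.3, -0.2]
finger_gap: 1.0
gripper_force: 0.0
```

```bash
python3 - <<'E'
from h import *
c=viewer.read_camera("scene");u,v=proj(c,[.49,.099,.07])[0].astype(int);o=np.array([u-40,v-40])
a=cv2.resize(c["image"][v-40:v+40,u-40:u+40],(560,560),interpolation=0)
for z,r in((.074,.0235),(.078,.0235)):
    t=np.linspace(0,2*np.pi,60);q=proj(c,np.c_[.4905+r*np.cos(t),.0993+r*np.sin(t),t*0+z])
    cv2.polylines(a,[((q-o+.5)*7).astype(np.int32)],True,(255,0,255),1)
cv2.imwrite("pics/end.png",a)
E
```

```text
(no output)
```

View pics/end.png

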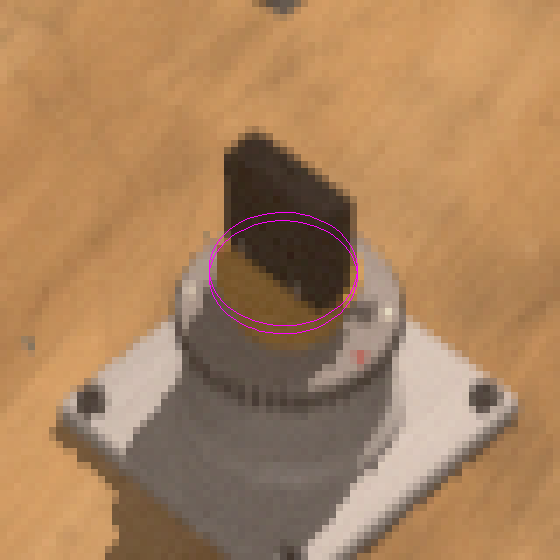

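```bash
python3 - <<'E'
from h import *
c=viewer.read_camera("scene");u,v=proj(c,[.49,.099,.07])[0].astype(int);o=np.array([u-40,v-40])
a=np.radians(-13.9);R=np.array([[np.cos(a),-np.sin(a)],[np.sin(a),np.cos(a)]])
m=(c["image"][v-40:v+40,u-40:u+40].max(2)<72);m[:14]=0;m[50:]=0
ys,xs=np.where(m[:,25:58]);xs=xs+25
print("mask px7",xs.min()*7,xs.max()*7+7,ys.min()*7,ys.max()*7+7)
for d in(0,.004):
    B=np.array([[*(R@[sx*.022,sy*.008]+[.4905,.0993]),z-d] for sx in(-1,1) for sy in(-1,1) for z in(.078,.122)])
    q=(proj(c,B)-o+.5)*7;print(d,q.min(0).round(),q.max(0).round())
W=np.array([[.49+s*.031*np.cos(np.radians(21.8)),.0985+s*.031*np.sin(np.radians(21.8)),.06] for s in(1,-1)])
print("white dots pred, seen (191,293),(388,313)",((proj(c,W)-o+.5)*7).round())
E
```

```text
mask px7 182 350 140 350
0 [215. 124.] [352. 320.]
0.004 [215. 133.] [352. 328.]
white dots pred, seen (191,293),(388,313) [[191. 292.]
 [382. 316.]]
```

The force trace and the handle's height in the image both match the locked position. The handle's top edge shows the same rounded-corner inset as in the first fit. Handing in.

```bash
python3 -c "
from h import *
print(ticket.finish_job())"
```

```text
the job is handed in; nothing more can be done
None
```

The plug is in the bayonet port, turned 35.6° clockwise and released. The measured forces and the last camera view indicate it is locked. I handed the job in at about 16.5 s, and no verdict came back.

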